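# Set out the load-cell check

### The job

Set out the load-cell check on the black mat: put the blue load cell in the middle of the green spot, then stand the brass weight centred on top of it. Lay the orange readout face up in the middle of the yellow spot with its long side straight across the mat (square to the mat's long side), and stand the steel weight on the mat midway between the two spots. Leave the radio and the red gauge where they are.

Things in the scene. Friction and masses are not known exactly. Their poses are not given: they have to be found in the camera images.
- cell: Blue round load cell, loose, about 0.22 kg: body 56 mm across and 24 mm high, with a bare-metal load face 36 mm across on top, its flat top 30 mm above the underside. A dark connector stub 14 mm thick sticks out sideways along its own +x to 43 mm from the centre, between 6 and 20 mm above the underside. Origin: centre of the underside; z up. Starts upright on the table at any yaw.
- brass_weight: Brass knobbed weight, loose, about 0.7 kg, round and upright: body 50 mm across and 52 mm high, then a narrow neck and a knob 28 mm across, 70 mm high in all. Origin: centre of the underside; z up.
- steel_weight: Silver steel knobbed weight, loose, about 0.25 kg, round and upright: body 36 mm across and 36 mm high, then a neck and a knob 22 mm across, 52 mm high in all. Origin: centre of the underside; z up.
- readout: Orange handheld readout, loose, about 0.25 kg, a box 105 mm long (its x), 58 mm wide (its y) and 32 mm thick, lying face up: black face, greenish screen towards its +x end, white keys towards -x. Origin: centre of the underside; z up. Starts flat on the table at any yaw; either end may face either way at the finish.
- mat: Thin black rubber mat fixed to the table, 120 mm across (its x) by 330 mm long (its y), 3 mm thick. Origin: centre of its underside, which is the midpoint between the two spots. Its y axis runs within 15 degrees of the world's y.
- green_spot: Green round disc, 70 mm across and 2 mm thick, fixed on the mat's middle line 115 mm from the mat's centre, at either end. Origin: centre of its underside, 3 mm above the table; its top is 5 mm above the table.
- yellow_spot: Yellow round disc of the same size, fixed at the other end of the mat, 115 mm from the mat's centre. Origin: centre of its underside, 3 mm above the table; its top is 5 mm above the table.
- radio: Black handheld radio standing upright, loose, 36 by 58 mm and 105 mm high, 160 mm with its aerial. Not part of the job: leave it. Origin: centre of the underside.
- gauge: Small red round pressure gauge lying face up, loose, white dial, 54 mm across and 28 mm thick, brass stub along its own -x to 49 mm from the centre. Not part of the job: leave it. Origin: centre of the underside.
Mind the look-alikes: they are no part of the job. Several things have the shape of the cell; the one meant has the colours described above.

How it is judged:
On the way, in this order (a step that is already met when the one before it is completed fails the run):
1. the load cell stands on the green spot (horizontal distance between cell and green_spot below 0.013 m and z of cell in the frame of green_spot between -0.001 and 0.005 m and angle between cell's own z axis and vertical below 0.1 rad and linear speed of cell below 0.02 m/s and angular speed of cell below 0.2 rad/s), for 0.2 s.
2. the brass weight stands on the load cell (horizontal distance between cell and green_spot below 0.013 m and z of cell in the frame of green_spot between -0.001 and 0.005 m and angle between each of cell, brass_weight's own z axis and vertical below 0.1 rad and horizontal distance between brass_weight and cell below 0.01 m and z of brass_weight in the frame of cell between 0.027 and 0.033 m and linear speed of brass_weight below 0.02 m/s and angular speed of brass_weight below 0.2 rad/s), for 0.2 s.
At the end, for the whole second after the job is handed in: Upright, at rest: cell within 13 mm of the green spot's centre, brass weight on it within 10 mm; readout face up within 13 mm of the yellow spot's centre, within 0.22 rad of straight across; steel weight within 13 mm of the mat's centre; radio and gauge moved under 20 mm (all of step 2 and linear speed of each of cell, readout, steel_weight below 0.02 m/s and angular speed of each of cell, readout, steel_weight below 0.2 rad/s and horizontal distance between readout and yellow_spot below 0.013 m and angle between the x axis of readout and the x axis of mat, either way round below 0.22 rad and z of readout in the frame of yellow_spot between -0.001 and 0.005 m and angle between each of readout, steel_weight's own z axis and vertical below 0.1 rad and horizontal distance between steel_weight and mat below 0.013 m and z of steel_weight in the frame of mat between 0 and 0.006 m and distance of each of radio, gauge from where it was at the start of the episode below 0.02 m); the robot touches nothing.
It fails at once if the radio or the red gauge is moved (more than 20 mm) (distance of any of radio, gauge from where it was at the start of the episode above 0.02 m).
It also fails if it takes over 106 s, if anything falls off the work surface, if the arm or the gripper's body presses on something with over 40 N, if the wrist force passes 120 N, or if a joint passes its speed limit or range.

### The arm

A 6-joint arm with a two-finger parallel gripper is mounted at the origin on the work surface. World frame = base frame: x ahead of the robot, y to its left, z up, the work surface at z = 0. Lengths are in m, angles in rad, forces in N, time in s.
With the tool pointing down it reaches from about 0.3 to 0.75 m from the base axis. Payload 8.5 kg.
Tool frame: the origin (TCP) lies at the very end of the fingers, on their centre line; the grasp point (between the pads) lies env.grasp_offset behind it (env.grasp_offset is the distance from the TCP to the grasp point, in m); z points along the fingers, y is the line along which they close (so a half turn about z gives the same grasp; the last joint's range is limited). The gripper opens to 85 mm and grips with 20 to 120 N. Pads are 22 mm wide; open, the fingers measure 114 mm over their backs; the gripper's body (76 mm by 85 mm) begins 54 mm behind the grasp point. The pads swing forward as they close: fully open they stand 13 mm farther back than shut.
Start: joints at [-1.514, 0.381, 1.297, -0, 1.464, -0.215], TCP at [0.148, -0.53, 0.231] pointing down, gripper open.
Joint ranges: [-3.11, 3.11], [-0.89, 2.33], [0.22, 2.48], [-1.42, 4.56], [0.17, 2.85], [-2.88, 2.88]. Speed limits (rad/s): [2.39, 2.39, 3.14, 3.14, 3.14, 3.14].

### API

Orientations are given as a unit quaternion [w, x, y, z].
In Python, from plant import env gives the robot as it stands. The module is installed in compiled form; this text tells all that it offers.
- The arm moves only by the shell command python3 -m jog 'ROWS'. ROWS is a JSON list that holds a single list of rows (three levels of brackets), with 1 to 5 rows, each of 5 numbers: dx, dy, dz in fractions of the full range, 1 being 0.5 m, then a turn about the tool's z in shares of pi rad (1.0 is pi rad), then the finger opening in m; each row is the pose to reach, as a shift and turn from the pose commanded when the command began, along the tool's axes at that moment; what a row does not reach only later rows make up. A row lasts 1/10 s, in which the tool goes at most 0.05 m and 0.15 rad, less where a joint would pass 70% of its speed; a pose out of reach is approached as far as the arm can. The fingers move at their own pace and stop on an object; the grip force is fixed at half the most. Time passes only in rows, so rows that do not move let the fingers close. It prints the time, the measured TCP pose, the force, the opening and the grip force at its end. Shift and turn numbers lie between -1 and 1, and a call with a number outside is refused. Input that does not fit is refused with a message, and nothing moves.
- env.observe(): the state, without advancing time (a new reading comes with each control period).
- env.grab_frame(name): name is "scene" or "top"; returns a dict with "pixels" (400x640x3 uint8, red, green, blue), "range_z" (400x640 float32, m along the optical axis (not along the pixel's ray), 0 where there is no reading), "fx", "fy", "cx", "cy" (pixels), "eye" and "orientation" of the camera in the world. Camera axes: x right, y down, z forward; pixel columns grow to the right and rows downward; lengths in m; the calibration is good to about 2 mm. A picture is of the moment at which its call begins.
- env.hand_in(): hands the job in; it is judged then, once.
Trained networks look in a picture, given as the dict that the camera call returned (one of the last four; its "shot" number tells which), for a name from the list of things; names that differ only in an ending like _2 or _b are one class to them, and where a whole thing is asked for, a point or a joint stands for the part that bears it (a point fixed in the world has none). Each returns a list of dicts, best first, with "conf" (0 to 1); they miss things now and then, are a little off and sometimes report something else, mostly with a low value. They report only what shows in the picture. A call takes as long as a camera call. They do not tell look-alikes from the thing itself.
- env.search_frame(picture, thing): "at" ([column, row] as shares, 0 to 1, of the picture: columns of its width, rows of its height, amid what is visible of it).
- env.silhouettes(picture, thing): "pixels" (400x640 bool, what is visible of it) and "at" ([column, row] as shares, 0 to 1, of the picture: columns of its width, rows of its height, amid what is visible of it).
- env.landmark_of(picture, thing): "at" ([column, row] as shares, 0 to 1, of the picture: columns of its width, rows of its height: a listed point, or the origin of a listed thing).
The state is a dict: "time": time; "joint_pos": joint angles; "joint_vel": joint speeds; "joint_efforts": joint torques, N m; "tool_pos": TCP position; "ee_rot": TCP orientation; "ft_force": force on the tool from outside, world axes, zero at the start; "torque": the same for the moment, N m; "grip_width": finger opening in m; "grasp_force": force on a finger pad.
Only numpy, scipy, OpenCV 4.12 (cv2) and the standard library are available. Lean on these libraries where they do the work, as an engineer would, in place of code of your own. Each camera call takes 0.05 s, during which the arm holds its last target. There are 200 camera calls.

## Working session

There is one attempt and no reset: what is moved stays moved. The work goes in short steps, Python scripts to look and compute and a shell command to move; the robot and the scene stay as the last step left them, time stands still between calls to the robot, and variables do not carry over. Pictures are saved under pics/ and viewed, at most 14 in all, crops included, and the job is handed in when it is done.

```bash
mkdir -p pics; cat > h.py <<'E'
import numpy as np, cv2
from scipy.spatial.transform import Rotation as R
from plant import env
def rot(q): return R.from_quat([q[1],q[2],q[3],q[0]]).as_matrix()
def cloud(f):
    z=f["range_z"]; v,u=np.mgrid[:400,:640]
    p=np.stack([(u-f["cx"])/f["fx"]*z,(v-f["cy"])/f["fy"]*z,z],-1)
    return p@rot(f["orientation"]).T+f["eye"]
def save(f,n,crop=None,s=1):
    im=f["pixels"][:,:,::-1]
    if crop: a,b,c,d=crop; im=im[b:d,a:c]
    cv2.imwrite("pics/"+n,cv2.resize(im,None,fx=s,fy=s,interpolation=cv2.INTER_CUBIC))
E
python3 - <<'E'
from h import *
o=env.observe(); print(o["time"],o["tool_pos"],o["ee_rot"],env.grasp_offset)
print(np.round(rot(o["ee_rot"]),3))
for n in("top","scene"):
    f=env.grab_frame(n); save(f,n+"0.png"); print(n,f["eye"],f["fx"])
    P=cloud(f)
    for t in "cell brass_weight steel_weight readout mat green_spot yellow_spot radio gauge".split():
        for d in env.silhouettes(f,t)[:5]:
            m=d["pixels"]; q=P[m]; q=q[np.isfinite(q).all(1)]
            print(t,round(d["conf"],2),np.round(np.array(d["at"])*[640,400]),m.sum(),np.round(np.median(q,0),3),"zmax",np.round(np.percentile(q[:,2],95),3),"rgb",np.median(f["pixels"][m],0))
E
```

```text
0.0 [ 0.14762794 -0.52950967  0.23070985] [-7.37160691e-04  9.90780416e-01  1.35475538e-01  5.19645341e-05] 0.0187
[[ 0.963  0.268 -0.   ]
 [ 0.268 -0.963  0.001]
 [ 0.    -0.001 -1.   ]]
top [0.358083   0.06299982 1.12842013] 509.76613571135346
cell 0.95 [202. 191.] 606 [0.568 0.333 0.026] zmax 0.034 rgb [64. 68. 88.]
cell 0.93 [151. 196.] 629 [0.556 0.441 0.026] zmax 0.034 rgb [10. 96. 93.]
cell 0.57 [203. 140.] 542 [0.686 0.327 0.027] zmax 0.034 rgb [144.  77.  95.]
brass_weight 0.61 [494. 182.] 617 [ 0.569 -0.304  0.052] zmax 0.073 rgb [120.  92.  31.]
steel_weight 0.71 [244. 250.] 264 [0.44  0.233 0.038] zmax 0.055 rgb [107. 103. 101.]
readout 0.72 [324. 251.] 1335 [0.435 0.06  0.034] zmax 0.038 rgb [55. 64. 50.]
mat 0.94 [330. 163.] 6039 [0.623 0.051 0.004] zmax 0.008 rgb [23. 22. 22.]
green_spot 0.71 [274. 162.] 746 [0.632 0.166 0.006] zmax 0.01 rgb [ 25. 100.  46.]
yellow_spot 0.68 [376. 166.] 722 [ 0.618 -0.063  0.006] zmax 0.01 rgb [145. 123.  10.]
radio 0.83 [393. 242.] 645 [ 0.437 -0.075  0.106] zmax 0.157 rgb [29. 29. 29.]
gauge 0.96 [460. 251.] 611 [ 0.426 -0.23   0.029
[... 383 characters left out ...]
42] zmax 0.07 rgb [106.  84.  42.]
steel_weight 0.77 [394. 208.] 282 [0.451 0.241 0.031] zmax 0.052 rgb [113.  111.5 105.5]
readout 0.85 [340. 181.] 825 [0.452 0.069 0.031] zmax 0.035 rgb [120.  84.  53.]
mat 0.76 [297. 227.] 3490 [0.634 0.063 0.003] zmax 0.005 rgb [39. 40. 38.]
green_spot 0.87 [327. 244.] 468 [0.633 0.167 0.005] zmax 0.007 rgb [ 35. 158.  69.]
green_spot 0.43 [406. 260.] 501 [0.583 0.339 0.023] zmax 0.031 rgb [ 81.  94. 136.]
yellow_spot 0.69 [258. 205.] 367 [ 0.619 -0.063  0.005] zmax 0.007 rgb [230. 200.  10.]
yellow_spot 0.59 [296. 227.] 3750 [0.634 0.066 0.003] zmax 0.005 rgb [40. 41. 39.]
gauge 0.67 [260. 149.] 299 [ 0.435 -0.225  0.024] zmax 0.031 rgb [170. 130.  98.]
```

View pics/top0.png

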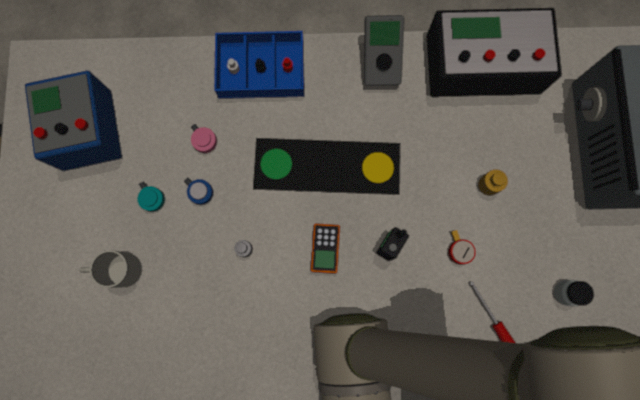

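View pics/scene0.png

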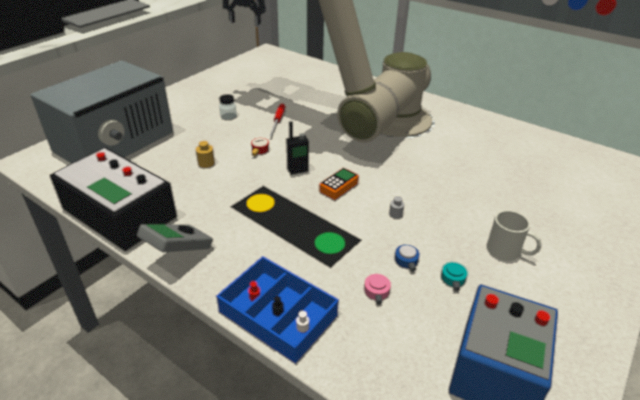

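The top view shows the blue cell with the grey face at about (200,191), stub pointing up-left; teal (151,198) and pink (203,140) are decoys. Green spot is at (276,164), yellow at (378,167), brass (495,182), steel (243,249), readout (326,248), radio (392,243) and gauge (461,251). Next I'll work out precise poses.

```bash
cat >> h.py <<'E'
def onplane(f,m,z):
    v,u=np.nonzero(m); r=np.stack([(u-f["cx"])/f["fx"],(v-f["cy"])/f["fy"],np.ones(len(u))],-1)@rot(f["orientation"]).T
    e=np.array(f["eye"]); return (e+r*((z-e[2])/r[:,2])[:,None])[:,:2]
def circ(p): 
    c,r=cv2.minEnclosingCircle(p.astype(np.float32)); return np.round([*c,*p.mean(0),r],4)
TOP=dict(cell=.03,brass_weight=.07,steel_weight=.052,readout=.032,green_spot=.005,yellow_spot=.005,mat=.003,gauge=.028,radio=.105)
def measure(f,t,near=None,dz=0,rad=.08):
    """top-face position(s) of thing t; dz = height of what it stands on"""
    P=cloud(f); h=TOP[t]+dz; out=[]
    for d in env.silhouettes(f,t):
        m=d["pixels"]&(np.abs(P[:,:,2]-h)<.005)
        if m.sum()<15: continue
        p=onplane(f,m,h)
        if near is not None and np.hypot(*(np.median(p,0)-near))>rad: continue
        if t in("readout","mat"):
            b=cv2.boxPoints(cv2.minAreaRect(p.astype(np.float32))); e=[b[1]-b[0],b[2]-b[1]]
            l=max(e,key=lambda q:np.hypot(*q)); r=np.array([*b.mean(0),*p.mean(0),np.degrees(np.arctan2(l[1],l[0]))%180,*map(lambda q:np.hypot(*q),e)])
        else: r=circ(p)
        out.append((round(d["conf"],2),np.round(r,4),int(m.sum())))
    return out
def toolmove(target,yaw=None):
    """shift in tool axes to world target of TCP; yaw = wanted direction of the closing line (deg)"""
    o=env.observe(); M=rot(o["ee_rot"]); d=M.T@(np.array(target)-o["tool_pos"])
    s="tool shift %s"%np.round(d,4)
    if yaw is not None:
        a=np.degrees(np.arctan2(M[1,1],M[0,1])); t=(a-yaw+90)%180-90   # tool z down: + turn lowers yaw
        s+=" turn %.3f (closing line at %.1f) q6 %.2f"%(np.radians(t),a,o["joint_pos"][5])
    print(s)
E
python3 - <<'E'
from h import *
for n in("top","scene"):
    f=env.grab_frame(n); P=cloud(f)
    for t in TOP:
        for r in measure(f,t): print(n,t,*r)
    # stub of blue cell
    near=np.array([.575,.335]); m=(np.hypot(*(np.moveaxis(P[:,:,:2],-1,0)-near[:,None,None]))<.06)&(P[:,:,2]>.011)
    q=P[m]; c=np.median(q[q[:,2]>.027],0); r=np.hypot(*(q[:,:2]-c[:2]).T); s=q[r>.034]; print("stub",c,len(s),s.mean(0),np.degrees(np.arctan2(*(s.mean(0)-c)[[1,0]])))
    if n=="top": save(f,"t1.png",(120,100,360,290),3)
E
```

```text
top cell 0.85 [0.5683 0.3337 0.5689 0.3337 0.0278] 357
top cell 0.78 [0.5553 0.4413 0.5556 0.442  0.0278] 343
top cell 0.77 [0.6885 0.3272 0.6875 0.3273 0.0281] 338
top brass_weight 0.93 [ 0.5729 -0.3108  0.5727 -0.311   0.0145] 132
top steel_weight 0.83 [0.4409 0.2366 0.441  0.2365 0.011 ] 83
top green_spot 0.82 [0.632  0.1668 0.6319 0.1669 0.0363] 741
top yellow_spot 0.68 [ 0.6176 -0.0637  0.6173 -0.0638  0.0356] 717
top mat 0.6 [6.25300e-01 5.21000e-02 6.24600e-01 5.09000e-02 8.65564e+01 1.20600e-01
 3.32200e-01] 5730
top gauge 0.96 [ 0.4333 -0.2305  0.4241 -0.2354  0.0378] 477
top radio 0.96 [ 0.4397 -0.0794  0.4385 -0.0781  0.031 ] 396
stub [0.56883211 0.3346645  0.03040541] 29 [0.59447871 0.36339808 0.01977797] 48.249002002931526
scene cell 0.9 [0.5778 0.3377 0.5733 0.3354 0.0265] 176
scene cell 0.64 [0.6941 0.3304 0.6918 0.3287 0.0271] 225
scene cell 0.57 [0.5625 0.4444 0.5598 0.4438 0.0254] 196
scene cell 0.47 [ 0.4426 -0.0801  0.4532 -0.0733  0.0321] 67
scene brass_weight 0.72 [ 0.578  -0.3089  0.5763 -0.309   0.0171] 52
scene brass_weight 0.35 [ 0.4469 -0.0762  0.4523 -0.0698  0.0317] 69
scene steel_weight 0.69 [0.4442 0.238  0.4446 0.2375 0.0124] 40
scene readout 0.96 [4.427000e-01 6.240000e-02 4.423000e-01 6.190000e-02 1.752981e+02
 1.086000e-01 6.030000e-02] 510
scene green_spot 0.73 [0.6333 0.1656 0.6334 0.1664 0.0361] 489
scene yellow_spot 0.54 [ 0.6204 -0.0632  0.6207 -0.0622  0.0354] 344
scene mat 0.8 [6.26600e-01 5.06000e-02 6.29800e-01 6.08000e-02 8.64987e+01 1.23000e-01
 3.32500e-01] 3452
scene mat 0.22 [ 0.564  -0.3251  0.5772 -0.3079 49.5594  0.054   0.083 ] 46
scene gauge 0.69 [ 0.4327 -0.2296  0.4293 -0.2315  0.0308] 131
scene radio 0.77 [ 0.4463 -0.0781  0.4462 -0.0769  0.0335] 133
stub [0.5707459  0.33501922 0.02951561] 30 [0.59737954 0.36387508 0.01621624] 47.29333540265775
```

Cell at (0.570, 0.335), stub yaw about 48°; closing line should be at 138°. Mat axis at 86.5°, spots at (0.632, 0.167) and (0.618, -0.063). I start moving toward the cell.

The rows are not in the units I measure in: shifts go in shares of 0.5 m and turns go in shares of pi rad. I convert before sending: -0.18 m / 0.5 = -0.36, 0.16 m / 0.5 = 0.32.

```bash
python3 -m jog '[[[0.32,-0.36,-0.06,0,0.085],[0.32,-0.36,-0.06,0,0.085],[0.32,-0.36,-0.06,0,0.085],[0.32,-0.36,-0.06,0,0.085],[0.32,-0.36,-0.06,0,0.085]]]' && python3 -m jog '[[[0.32,-0.36,0,0,0.085],[0.32,-0.36,0,0,0.085],[0.32,-0.36,0,0,0.085],[0.32,-0.36,0,0,0.085],[0.32,-0.36,0,0,0.085]]]' && python3 -m jog '[[[0.32,-0.36,0,0,0.085],[0.32,-0.36,0,0,0.085],[0.32,-0.36,0,0,0.085],[0.32,-0.36,0,0,0.085],[0.32,-0.36,0,0,0.085]]]'
python3 -c "
from h import *
toolmove([.570,.335,.12],138)"
```

```text
time: 2.5
tool_pos: [0.254, -0.3112, 0.2618]
ee_rot: [0.0, 0.991, 0.136, 0.0]
ft_force: [0.8, -0.2, 0.4]
grip_width: 0.0851
grasp_force: 0.0
time: 3.0
tool_pos: [0.3597, -0.0948, 0.2616]
ee_rot: [0.0, 0.991, 0.136, 0.0]
ft_force: [0.4, -0.9, 0.2]
grip_width: 0.085
grasp_force: 0.0
time: 3.5
tool_pos: [0.4657, 0.1219, 0.2614]
ee_rot: [-0.0, 0.991, 0.136, 0.0]
ft_force: [0.4, -0.8, -0.1]
grip_width: 0.0854
grasp_force: 0.0
tool shift [ 0.1579 -0.177   0.1415] turn -0.565 (closing line at -74.3) q6 1.31
```

Scaled: -0.177 m / 0.5 = -0.354, 0.158 m / 0.5 = 0.316, -0.565 rad / 3.1416 = -0.1798.

```bash
python3 -m jog '[[[0.316,-0.354,0,-0.1798,0.085],[0.316,-0.354,0,-0.1798,0.085],[0.316,-0.354,0.1,-0.1798,0.085],[0.316,-0.354,0.16,-0.1798,0.085],[0.316,-0.354,0.28,-0.1798,0.085]]]' && python3 -m jog '[[[0,0,0.002,0,0.085],[0,0,0.002,0,0.085]]]'
python3 - <<'E'
from h import *
for n in("top","scene"):
    f=env.grab_frame(n)
    for r in measure(f,"cell",[.57,.335],rad=.05): print(n,*r)
    save(f,n+"2.png")
toolmove([.570,.335,.003],138)
E
```

```text
time: 4.0
tool_pos: [0.5598, 0.3119, 0.1717]
ee_rot: [0.0, 0.913, 0.409, 0.003]
ft_force: [0.7, 0.3, -0.5]
grip_width: 0.0849
grasp_force: 0.0
time: 4.2
tool_pos: [0.558, 0.3087, 0.1698]
ee_rot: [0.0, 0.914, 0.407, -0.001]
ft_force: [0.3, -0.9, 1.3]
grip_width: 0.0848
grasp_force: 0.0
scene 0.86 [0.5776 0.3374 0.5736 0.3361 0.0262] 186
tool shift [ 0.0269 -0.0101  0.1697] turn -0.002 (closing line at -42.1) q6 1.05
```

View pics/scene2.png

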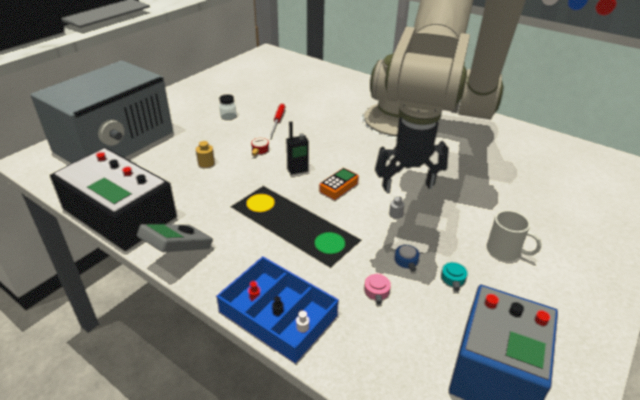

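The gripper hovers correctly oriented above the blue cell at (407,254), clear of the pink and teal ones. Going down and gripping.

Scaled: 0.14 m / 0.5 = 0.28, 0.1 m / 0.5 = 0.2.

```bash
python3 -m jog '[[[0.054,-0.02,0,0,0.085],[0.054,-0.02,0.1,0,0.085],[0.054,-0.02,0.2,0,0.085],[0.054,-0.02,0.28,0,0.085],[0.054,-0.02,0.28,0,0.085]]]' && python3 -c "
from h import *
toolmove([.570,.335,.003],138)"
```

```text
time: 4.9
tool_pos: [0.5667, 0.334, 0.0265]
ee_rot: [-0.0, 0.914, 0.406, -0.004]
ft_force: [0.2, 0.3, -0.5]
grip_width: 0.0848
grasp_force: 0.0
tool shift [0.0031 0.0018 0.0234] turn -0.002 (closing line at -42.1) q6 1.09
```

Scaled: 0.023 m / 0.5 = 0.046, 0.022 m / 0.5 = 0.044.

```bash
python3 -m jog '[[[0.006,0.004,0.044,0,0.085],[0.006,0.004,0.046,0,0.085],[0.006,0.004,0.046,0,0.04],[0.006,0.004,0.046,0,0.04],[0.006,0.004,0.046,0,0.04]]]' && python3 -m jog '[[[0,0,0,0,0.04],[0,0,0,0,0.04],[0,0,0,0,0.04],[0,0,0,0,0.04]]]'
```

```text
time: 5.4
tool_pos: [0.573, 0.3369, 0.0106]
ee_rot: [-0.0, 0.914, 0.406, 0.002]
ft_force: [-4.9, -0.6, 10.7]
grip_width: 0.0532
grasp_force: 61.4
time: 5.8
tool_pos: [0.5731, 0.3369, 0.0106]
ee_rot: [0.0, 0.914, 0.406, 0.002]
ft_force: [-4.3, -0.6, 10.4]
grip_width: 0.0531
grasp_force: 61.4
```

Scaled: -0.1 m / 0.5 = -0.2, -0.06 m / 0.5 = -0.12.

```bash
python3 -m jog '[[[0,0,-0.04,0,0.04],[0,0,-0.12,0,0.04],[0,0,-0.2,0,0.04],[0,0,-0.2,0,0.04],[0,0,-0.2,0,0.04]]]'
python3 - <<'E'
from h import *
o=env.observe(); T=o["tool_pos"]; M=rot(o["ee_rot"]); print(T,o["ft_force"],o["grip_width"])
f=env.grab_frame("scene"); save(f,"s3.png",(330,140,490,300),4); P=cloud(f)
for d in env.silhouettes(f,"cell"):
    q=P[d["pixels"]]; print(d["conf"],np.round(np.median(q,0),3),np.round(np.percentile(q[:,2],[5,50,95]),3),np.round(d["at"],3))
for d in env.landmark_of(f,"cell"): print(d)
E
```

```text
time: 6.3
tool_pos: [0.5724, 0.3364, 0.1087]
ee_rot: [0.0, 0.914, 0.406, 0.001]
ft_force: [0.0, 0.2, -3.0]
grip_width: 0.0531
grasp_force: 64.3
[0.5724325  0.33639354 0.10865662] [ 0.04923025  0.15556932 -2.98769631] 0.053086851164088775
0.85 [0.584 0.34  0.121] [0.098 0.121 0.129] [0.643 0.562]
0.76 [0.57  0.447 0.023] [0.005 0.023 0.031] [0.709 0.685]
0.69 [0.7   0.333 0.024] [0.008 0.024 0.031] [0.587 0.72 ]
0.52 [0.632 0.067 0.003] [-0.     0.003  0.005] [0.461 0.566]
{'at': [0.6403, 0.567], 'conf': 0.82}
{'at': [0.7072, 0.6928], 'conf': 0.66}
{'at': [0.5866, 0.7272], 'conf': 0.61}
{'at': [0.4573, 0.5593], 'conf': 0.36}
```

View pics/s3.png

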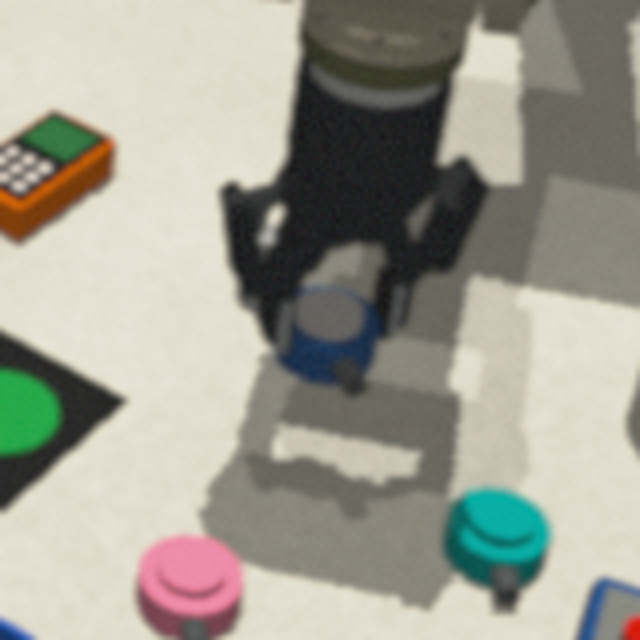

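The cell is held level between the fingers, stub forward, with its underside at about 0.098. Measuring its offset from the TCP.

```bash
python3 - <<'E'
from h import *
o=env.observe(); T=o["tool_pos"]; M=rot(o["ee_rot"]); print(T,np.round(M[:,:2],3).tolist())
for n in("scene","top"):
    f=env.grab_frame(n)
    for r in measure(f,"cell",[.57,.335],dz=.0985,rad=.05): print(n,*r)
    P=cloud(f); 
    for d in env.silhouettes(f,"cell"):
        c=f["pixels"].astype(int); m=d["pixels"]&(abs(P[:,:,2]-.1285)<.006)&(c.max(2)-c.min(2)<40)
        p=onplane(f,m,.1285)
        if len(p)>10 and np.hypot(*(p.mean(0)-T[:2]))<.05: print(n,"face",circ(p),len(p))
    # same for face at start-type reference: none
toolmove([.632,.167,.1087],138)
E
```

```text
[0.57164314 0.33607123 0.10590823] [[0.67, 0.742], [0.742, -0.67], [-0.003, -0.001]]
tool shift [-0.0857  0.1578 -0.0019] turn -0.001 (closing line at -42.1) q6 1.09
```

```bash
python3 - <<'E'
from h import *
o=env.observe(); T=o["tool_pos"]; print(T)
f=env.grab_frame("scene"); P=cloud(f); c=f["pixels"].astype(int)
for d in env.silhouettes(f,"cell"):
    m=d["pixels"]; q=P[m]
    if np.hypot(*(np.median(q[:,:2],0)-T[:2]))>.05: continue
    g=m&(P[:,:,2]>T[2]+.012)&(c.max(2)-c.min(2)<35)
    q=P[g]; h=np.median(q[:,2]); p=onplane(f,g,h); print(d["conf"],"face z",h,circ(p),p.ptp(0) if hasattr(p,'ptp') else np.ptp(p,0),g.sum())
    b=m&(c[:,:,2]-c[:,:,0]>25); print("blue z",np.percentile(P[b][:,2],[3,97]))
    s=P[m&(np.hypot(P[:,:,0]-T[0],P[:,:,1]-T[1])>.034)]; print("stub",s.mean(0),len(s))
E
```

```text
[0.57228439 0.33631169 0.10680876]
0.63 face z 0.12509865789631058 [0.5906 0.3436 0.5736 0.3346 0.0428] [0.07086956 0.05848928] 205
blue z [0.10137505 0.12083898]
stub [0.61624283 0.36960355 0.12688445] 42
```

Scaled: 0.158 m / 0.5 = 0.316, -0.083 m / 0.5 = -0.166.

```bash
python3 -m jog '[[[-0.166,0.316,0,0,0.04],[-0.166,0.316,0,0,0.04],[-0.166,0.316,0,0,0.04],[-0.166,0.316,0,0,0.04],[-0.166,0.316,0.08,0,0.04]]]' && python3 -m jog '[[[0,0,0,0,0.04]]]' && python3 -c "
from h import *
toolmove([.6335,.1685,.016],138)"
```

```text
time: 7.35
tool_pos: [0.6388, 0.165, 0.072]
ee_rot: [0.002, 0.915, 0.404, 0.006]
ft_force: [1.5, 0.2, -3.3]
grip_width: 0.0528
grasp_force: 64.4
time: 7.45
tool_pos: [0.6318, 0.1677, 0.0629]
ee_rot: [-0.002, 0.914, 0.405, -0.004]
ft_force: [0.1, 0.7, -3.6]
grip_width: 0.0527
grasp_force: 64.8
tool shift [0.0021 0.001  0.0469] turn -0.003 (closing line at -42.2) q6 0.81
```

Scaled: 0.035 m / 0.5 = 0.07, 0.02 m / 0.5 = 0.04.

```bash
python3 -m jog '[[[0,0,0,0,0.04],[0,0,0.04,0,0.04],[0,0,0.07,0,0.04],[0,0,0.07,0,0.04],[0,0,0.07,0,0.04]]]' && python3 -c "
from h import *
toolmove([.6335,.1685,.0155],138)
f=env.grab_frame('scene'); save(f,'s4.png',(250,170,410,290),4); P=cloud(f)
for r in measure(f,'cell',[.632,.167],dz=.0165): print(r)
print(env.observe()['tool_pos'])"
```

```text
time: 7.95
tool_pos: [0.6347, 0.1697, 0.034]
ee_rot: [0.0, 0.914, 0.407, 0.001]
ft_force: [-0.5, -1.0, -2.7]
grip_width: 0.0527
grasp_force: 64.9
tool shift [-0.0017 -0.0001  0.0185] turn 0.000 (closing line at -42.0) q6 0.81
(0.55, array([0.6408, 0.1739, 0.6393, 0.1729, 0.0389]), 210)
[0.6348632  0.16939853 0.03413952]
```

Scaled: 0.019 m / 0.5 = 0.038, 0.017 m / 0.5 = 0.034.

```bash
python3 -m jog '[[[-0.004,0,0.02,0,0.04],[-0.004,0,0.03,0,0.04],[-0.004,0,0.034,0,0.04],[-0.004,0,0.038,0,0.04],[-0.004,0,0.038,0,0.04]]]' && python3 -c "
from h import *
f=env.grab_frame('scene'); save(f,'s5.png',(250,170,410,290),4); P=cloud(f)
for d in env.silhouettes(f,'cell'):
    m=d['pixels']; q=P[m]; print(d['conf'],np.median(q,0),np.percentile(q[:,2],[5,95]))
print(env.observe()['tool_pos'])"
```

```text
time: 8.55
tool_pos: [0.6323, 0.1672, 0.0155]
ee_rot: [0.0, 0.914, 0.406, -0.0]
ft_force: [-9.3, -1.8, 17.0]
grip_width: 0.0527
grasp_force: 66.9
0.9 [0.69905361 0.33465681 0.02341208] [0.00411992 0.0309285 ]
0.8 [0.569759   0.44742915 0.02299554] [0.00445363 0.03067631]
0.69 [ 0.58346674 -0.29995822  0.04102897] [0.00536441 0.06981876]
0.68 [0.6407412  0.1730796  0.02873262] [0.0121243  0.03588994]
[0.63225255 0.16726464 0.01553089]
```

View pics/s5.png

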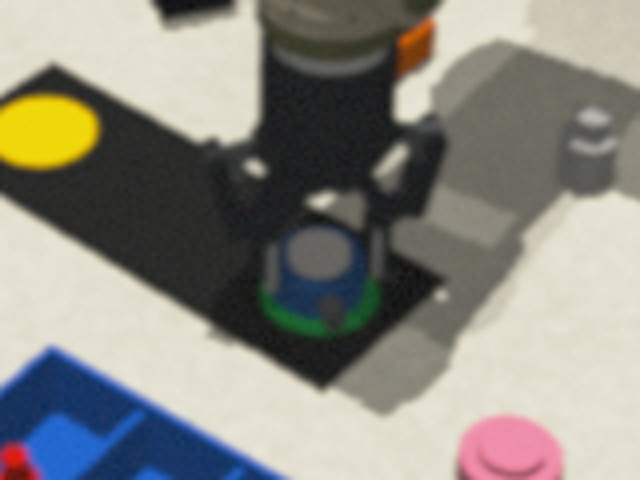

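The cell sits on the green disc with an even green rim showing around it. Releasing and rising.

Scaled: -0.002 m / 0.5 = -0.004.

```bash
python3 -m jog '[[[0,0,-0.004,0,0.04],[0,0,-0.004,0,0.085],[0,0,-0.004,0,0.085],[0,0,-0.004,0,0.085],[0,0,-0.004,0,0.085]]]' && python3 -m jog '[[[0,0,-0.06,0,0.085],[0,0,-0.16,0,0.085],[0,0,-0.26,0,0.085],[0,0,-0.36,0,0.085],[0,0,-0.44,0,0.085]]]' && python3 -m jog '[[[-0.24,0.3,0,0,0.085],[-0.24,0.3,0,0,0.085],[-0.24,0.3,0,0,0.085],[-0.24,0.3,0,0,0.085],[-0.24,0.3,0,0,0.085]]]'
python3 - <<'E'
from h import *
for n in("top","scene"):
    f=env.grab_frame(n)
    for t,a,dz in(("cell",[.632,.167],.005),("brass_weight",[.573,-.311],0)):
        for r in measure(f,t,a,dz,.05): print(n,t,*r)
    if n=="top": save(f,"t6.png")
toolmove([.575,-.310,.2],86.5)
E
```

```text
time: 9.15
tool_pos: [0.6328, 0.1674, 0.0151]
ee_rot: [-0.0, 0.914, 0.406, -0.0]
ft_force: [1.1, -0.0, 0.2]
grip_width: 0.085
grasp_force: 0.0
time: 9.65
tool_pos: [0.6328, 0.1675, 0.2387]
ee_rot: [0.0, 0.914, 0.406, 0.001]
ft_force: [-0.2, 0.8, -1.2]
grip_width: 0.0848
grasp_force: 0.0
time: 10.15
tool_pos: [0.6642, -0.0275, 0.2345]
ee_rot: [0.0, 0.915, 0.404, -0.0]
ft_force: [-0.3, 0.2, -1.0]
grip_width: 0.0848
grasp_force: 0.0
top cell 0.76 [0.63   0.1634 0.6302 0.1632 0.0277] 354
top brass_weight 0.79 [ 0.5727 -0.31    0.5724 -0.3108  0.015 ] 138
scene cell 0.79 [0.6374 0.1667 0.6344 0.1654 0.0266] 174
scene brass_weight 0.57 [ 0.578  -0.3082  0.5764 -0.3085  0.0165] 46
tool shift [-0.2745  0.1275  0.0354] turn 0.900 (closing line at -41.9) q6 0.52
```

Cell is within about 4 mm of the green centre. On to the brass weight, keeping the same yaw.

Scaled: -0.275 m / 0.5 = -0.55, 0.127 m / 0.5 = 0.254.

```bash
python3 -m jog '[[[-0.55,0.254,0,0,0.085],[-0.55,0.254,0,0,0.085],[-0.55,0.254,0,0,0.085],[-0.55,0.254,0,0,0.085],[-0.55,0.254,0,0,0.085]]]' && python3 -m jog '[[[-0.092,0.042,0.04,0,0.085],[-0.092,0.042,0.1,0,0.085],[-0.092,0.042,0.18,0,0.085],[-0.092,0.042,0.18,0,0.085],[-0.092,0.042,0.18,0,0.085]]]'  && python3 -m jog '[[[0,0,0,0,0.085],[0,0,0,0,0.085]]]' && python3 -c "
from h import *
toolmove([.574,-.3105,.012])"
```

```text
time: 10.95
tool_pos: [0.5891, -0.2614, 0.2357]
ee_rot: [0.0, 0.913, 0.407, 0.0]
ft_force: [1.3, -0.5, 0.3]
grip_width: 0.0849
grasp_force: 0.0
time: 11.45
tool_pos: [0.575, -0.3084, 0.1463]
ee_rot: [0.0, 0.913, 0.407, 0.0]
ft_force: [0.2, 0.1, 1.7]
grip_width: 0.0849
grasp_force: 0.0
time: 11.65
tool_pos: [0.5752, -0.3091, 0.1476]
ee_rot: [0.002, 0.914, 0.407, 0.001]
ft_force: [0.3, -0.8, -0.9]
grip_width: 0.0848
grasp_force: 0.0
tool shift [-0.0019 -0.0005  0.1356]
```

Scaled: 0.133 m / 0.5 = 0.266, 0.125 m / 0.5 = 0.25.

```bash
python3 -m jog '[[[-0.004,0,0.08,0,0.085],[-0.004,0,0.16,0,0.085],[-0.004,0,0.22,0,0.085],[-0.004,0,0.25,0,0.085],[-0.004,0,0.266,0,0.085]]]' && python3 -m jog '[[[0,0,0,0,0.085],[0,0,0,0,0.03],[0,0,0,0,0.03],[0,0,0,0,0.03],[0,0,0,0,0.03]]]' && python3 -m jog '[[[0,0,0,0,0.03],[0,0,0,0,0.03]]]'
```

```text
time: 12.15
tool_pos: [0.5731, -0.3104, 0.0119]
ee_rot: [-0.0, 0.914, 0.406, -0.0]
ft_force: [0.7, 0.1, 0.5]
grip_width: 0.0849
grasp_force: 0.0
time: 12.65
tool_pos: [0.5732, -0.3107, 0.0139]
ee_rot: [0.001, 0.914, 0.406, 0.0]
ft_force: [-2.4, 1.1, 5.9]
grip_width: 0.0488
grasp_force: 61.6
time: 12.85
tool_pos: [0.5732, -0.3107, 0.0139]
ee_rot: [0.001, 0.914, 0.406, 0.0]
ft_force: [-2.1, 0.6, 6.6]
grip_width: 0.0487
grasp_force: 61.6
```

Scaled: -0.14 m / 0.5 = -0.28, -0.1 m / 0.5 = -0.2.

```bash
python3 -m jog '[[[0,0,-0.04,0,0.03],[0,0,-0.12,0,0.03],[0,0,-0.2,0,0.03],[0,0,-0.28,0,0.03],[0,0,-0.28,0,0.03]]]' && python3 -m jog '[[[0,0,0,0,0.03],[0,0,0,0,0.03]]]' && python3 -c "
from h import *
toolmove([.631,.1638,.15])"
```

```text
time: 13.35
tool_pos: [0.5746, -0.3118, 0.1584]
ee_rot: [0.005, 0.914, 0.406, 0.002]
ft_force: [0.2, -0.5, -5.2]
grip_width: 0.0487
grasp_force: 64.2
time: 13.55
tool_pos: [0.5721, -0.3099, 0.1499]
ee_rot: [-0.002, 0.914, 0.406, -0.001]
ft_force: [0.1, -0.1, -5.1]
grip_width: 0.0488
grasp_force: 64.1
tool shift [ 0.3912 -0.2736  0.0011]
```

Scaled: 0.19 m / 0.5 = 0.38, -0.134 m / 0.5 = -0.268.

```bash
python3 -m jog '[[[0.38,-0.268,0,0,0.03],[0.38,-0.268,0,0,0.03],[0.38,-0.268,0,0,0.03],[0.38,-0.268,0,0,0.03],[0.38,-0.268,0,0,0.03]]]' && python3 -m jog '[[[0.38,-0.268,0,0,0.03],[0.38,-0.268,0,0,0.03],[0.38,-0.268,0,0,0.03],[0.38,-0.268,0,0,0.03],[0.38,-0.268,0,0,0.03]]]' && python3 -m jog '[[[0.008,-0.006,0,0,0.03],[0.014,-0.008,0,0,0.03],[0.014,-0.008,0,0,0.03],[0.014,-0.008,0,0,0.03],[0.014,-0.008,0,0,0.03]]]' && python3 - <<'E'
from h import *
toolmove([.631,.1638,.049])
for n in("top","scene"):
    f=env.grab_frame(n); T=env.observe()["tool_pos"]; P=cloud(f); print(T)
    for t in("brass_weight","cell"):
      for d in env.silhouettes(f,t):
        q=P[d["pixels"]]
        if np.hypot(*(np.median(q,0)[:2]-[.632,.165]))<.05: print(n,t,d["conf"],np.median(q,0),np.percentile(q[:,2],[3,97]))
save(f,"s7.png",(250,120,410,280),4)
E
```

```text
time: 14.05
tool_pos: [0.5999, -0.0761, 0.1503]
ee_rot: [-0.002, 0.913, 0.407, -0.001]
ft_force: [-0.2, -1.0, -4.4]
grip_width: 0.0482
grasp_force: 64.3
time: 14.55
tool_pos: [0.6275, 0.1545, 0.15]
ee_rot: [-0.001, 0.913, 0.407, -0.002]
ft_force: [0.4, -0.5, -5.8]
grip_width: 0.0486
grasp_force: 64.3
time: 15.05
tool_pos: [0.6303, 0.1578, 0.1522]
ee_rot: [0.0, 0.914, 0.406, -0.0]
ft_force: [0.4, -1.1, -5.9]
grip_width: 0.0485
grasp_force: 64.3
tool shift [ 0.0049 -0.0035  0.1032]
[0.63029265 0.15793017 0.1522519 ]
[0.63030249 0.15847506 0.15238888]
scene brass_weight 0.79 [0.64275612 0.16601521 0.18164657] [0.14060289 0.20890915]
scene cell 0.96 [0.64083513 0.17092039 0.02779987] [0.00281583 0.03610046]
```

View pics/s7.png

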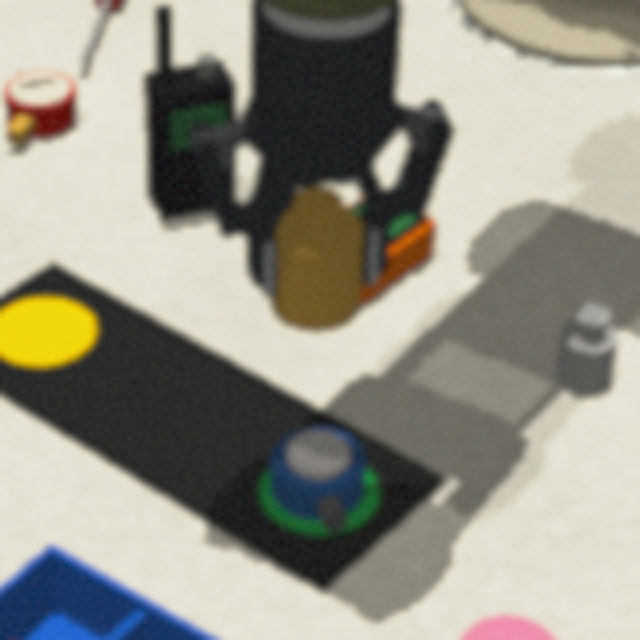

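The brass weight is held upright, above-left of the cell (cell face at about (318,452) in the crop). Centring and lowering to just above.

Scaled: 0.09 m / 0.5 = 0.18, 0.08 m / 0.5 = 0.16.

```bash
python3 -m jog '[[[0.01,-0.007,0.06,0,0.03],[0.01,-0.007,0.12,0,0.03],[0.01,-0.007,0.16,0,0.03],[0.01,-0.007,0.18,0,0.03],[0.01,-0.007,0.18,0,0.03]]]' && python3 -m jog '[[[0,0,0,0,0.03],[0,0,0,0,0.03]]]' && python3 - <<'E'
from h import *
toolmove([.631,.1638,.049])
f=env.grab_frame("scene"); T=env.observe()["tool_pos"]; h=T[2]-.0139
for t,z in(("brass_weight",h),("cell",.005)):
    for r in measure(f,t,[.632,.165],z,.05): print(t,*r)
save(f,"s8.png",(270,180,390,290),5)
E
```

```text
time: 15.85
tool_pos: [0.6306, 0.165, 0.0613]
ee_rot: [-0.0, 0.914, 0.406, -0.001]
ft_force: [0.1, 0.1, -5.1]
grip_width: 0.0488
grasp_force: 64.2
time: 16.05
tool_pos: [0.6318, 0.1651, 0.0638]
ee_rot: [0.0, 0.914, 0.406, 0.001]
ft_force: [-0.3, 0.0, -5.4]
grip_width: 0.0486
grasp_force: 64.3
tool shift [-0.0015  0.0003  0.0148]
brass_weight 0.55 [0.6344 0.1679 0.635  0.1658 0.0164] 84
cell 0.76 [0.6395 0.1689 0.6416 0.172  0.0252] 68
```

View pics/s8.png

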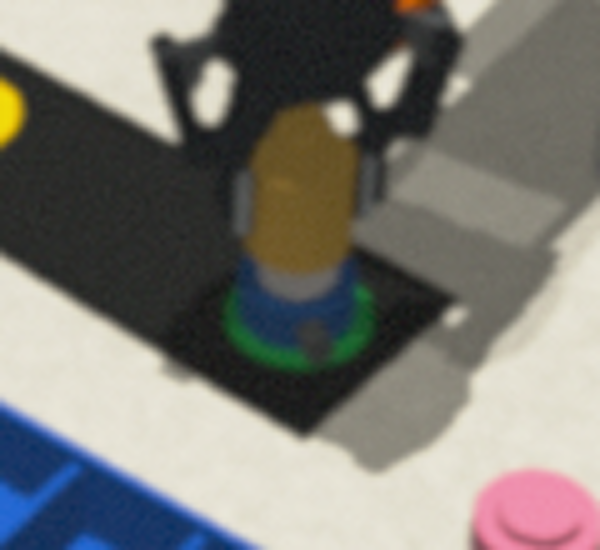

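Brass (column 301) lines up with the cell (column 297). Lowering the last 15 mm.

Scaled: 0.014 m / 0.5 = 0.028, 0.013 m / 0.5 = 0.026.

```bash
python3 -m jog '[[[-0.002,0,0.012,0,0.03],[-0.002,0,0.02,0,0.03],[-0.002,0,0.026,0,0.03],[-0.002,0,0.028,0,0.03],[-0.002,0,0.028,0,0.03]]]'; python3 -m jog '[[[0,0,0,0,0.03],[0,0,0,0,0.03]]]'
```

```text
time: 16.7
tool_pos: [0.6303, 0.1643, 0.0489]
ee_rot: [0.0, 0.914, 0.406, 0.0]
ft_force: [-4.3, -0.1, 2.6]
grip_width: 0.0489
grasp_force: 65.1
time: 16.9
tool_pos: [0.6303, 0.1643, 0.049]
ee_rot: [0.0, 0.914, 0.406, 0.0]
ft_force: [-4.7, -0.4, 5.7]
grip_width: 0.049
grasp_force: 65.2
```

Scaled: -0.2 m / 0.5 = -0.4, -0.15 m / 0.5 = -0.3.

```bash
python3 -m jog '[[[0,0,0,0,0.085],[0,0,0,0,0.085],[0,0,0,0,0.085],[0,0,0,0,0.085],[0,0,0,0,0.085]]]'; python3 -m jog '[[[0,0,-0.04,0,0.085],[0,0,-0.12,0,0.085],[0,0,-0.22,0,0.085],[0,0,-0.3,0,0.085],[0,0,-0.3,0,0.085]]]'; python3 -m jog '[[[-0.1,-0.4,0,0,0.085],[-0.1,-0.4,0,0,0.085],[-0.1,-0.4,0,0,0.085],[-0.1,-0.4,0,0,0.085],[-0.1,-0.4,0,0,0.085]]]'
python3 - <<'E'
from h import *
for n in("top","scene"):
    f=env.grab_frame(n)
    for t,a,z in(("brass_weight",[.63,.165],.035),("cell",[.63,.165],.005),("steel_weight",[.441,.2365],0),("readout",[.44,.062],0)):
        for r in measure(f,t,a,z,.05): print(n,t,*r)
save(f,"s9.png")
toolmove([.442,.237,.15],138)
E
```

```text
time: 17.4
tool_pos: [0.6304, 0.1643, 0.0483]
ee_rot: [0.0, 0.914, 0.406, 0.0]
ft_force: [-1.0, 0.4, 1.3]
grip_width: 0.0849
grasp_force: 0.0
time: 17.9
tool_pos: [0.6324, 0.1645, 0.2049]
ee_rot: [0.002, 0.914, 0.406, 0.006]
ft_force: [0.7, 0.2, -0.2]
grip_width: 0.0846
grasp_force: 0.0
time: 18.4
tool_pos: [0.4438, 0.2629, 0.1982]
ee_rot: [-0.0, 0.913, 0.408, -0.001]
ft_force: [0.2, -0.2, 0.3]
grip_width: 0.0846
grasp_force: 0.0
top brass_weight 0.64 [0.63   0.1624 0.6304 0.1627 0.0145] 138
top cell 0.7 [0.6344 0.1667 0.6145 0.1628 0.0337] 34
top steel_weight 0.74 [0.4409 0.2366 0.441  0.2366 0.011 ] 83
top readout 0.61 [4.377000e-01 5.940000e-02 4.374000e-01 5.970000e-02 1.750845e+02
 1.044000e-01 5.770000e-02] 1198
scene brass_weight 0.95 [0.6355 0.1649 0.6345 0.1651 0.0152] 79
scene cell 0.66 [0.6448 0.1718 0.6514 0.1735 0.0249] 15
scene steel_weight 0.82 [0.4442 0.2382 0.4442 0.2368 0.0133] 47
scene readout 0.96 [4.41900e-01 6.26000e-02 4.42200e-01 6.16000e-02 1.75036e+02 1.06900e-01
 6.07000e-02] 508
tool shift [-0.0222  0.0107  0.048 ] turn -0.002 (closing line at -42.1) q6 1.03
```

View pics/s9.png

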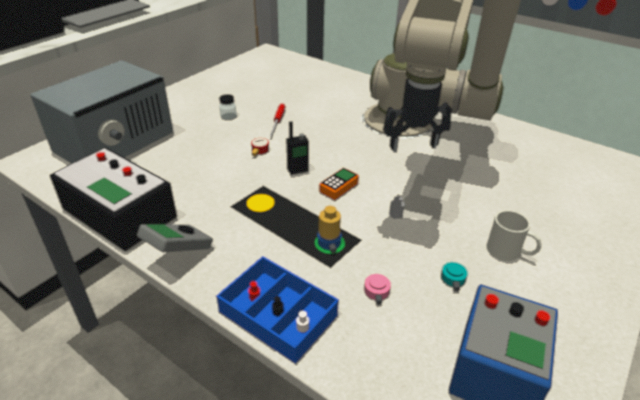

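Brass stands centred on the cell at (330,232). Both are within tolerance. Now the steel weight.

Scaled: 0.11 m / 0.5 = 0.22, -0.022 m / 0.5 = -0.044.

```bash
python3 -m jog '[[[-0.044,0.021,0,0,0.085],[-0.044,0.021,0.08,0,0.085],[-0.044,0.021,0.16,0,0.085],[-0.044,0.021,0.22,0,0.085],[-0.044,0.021,0.22,0,0.085]]]'; python3 -m jog '[[[0,0,0,0,0.085],[0,0,0,0,0.085]]]'; python3 -c "
from h import *
toolmove([.4425,.237,.008])"
```

```text
time: 19.4
tool_pos: [0.4399, 0.237, 0.0853]
ee_rot: [-0.001, 0.914, 0.406, -0.004]
ft_force: [-0.0, 0.0, 0.2]
grip_width: 0.0853
grasp_force: 0.0
time: 19.6
tool_pos: [0.4425, 0.238, 0.09]
ee_rot: [0.0, 0.914, 0.406, 0.002]
ft_force: [-0.5, 0.2, 0.6]
grip_width: 0.0848
grasp_force: 0.0
tool shift [-0.0009  0.0005  0.082 ]
```

Scaled: 0.081 m / 0.5 = 0.162, 0.075 m / 0.5 = 0.15.

```bash
python3 -m jog '[[[0,0,0.06,0,0.085],[0,0,0.12,0,0.085],[0,0,0.15,0,0.085],[0,0,0.162,0,0.085],[0,0,0.162,0,0.085]]]'; python3 -m jog '[[[0,0,0,0,0.02],[0,0,0,0,0.02],[0,0,0,0,0.02],[0,0,0,0,0.02],[0,0,0,0,0.02]]]'; python3 -m jog '[[[0,0,0,0,0.02],[0,0,0,0,0.02],[0,0,0,0,0.02]]]'
```

```text
time: 20.1
tool_pos: [0.442, 0.2379, 0.008]
ee_rot: [0.0, 0.914, 0.406, 0.001]
ft_force: [0.1, 0.7, -0.2]
grip_width: 0.085
grasp_force: 0.0
time: 20.6
tool_pos: [0.4417, 0.2379, 0.0082]
ee_rot: [0.0, 0.914, 0.406, 0.001]
ft_force: [-2.2, 0.2, 9.1]
grip_width: 0.0342
grasp_force: 59.6
time: 20.9
tool_pos: [0.4417, 0.2379, 0.0082]
ee_rot: [0.0, 0.914, 0.406, 0.001]
ft_force: [-2.6, -0.1, 8.4]
grip_width: 0.034
grasp_force: 59.6
```

Scaled: -0.14 m / 0.5 = -0.28, -0.1 m / 0.5 = -0.2.

```bash
python3 -m jog '[[[0,0,-0.04,0,0.02],[0,0,-0.12,0,0.02],[0,0,-0.2,0,0.02],[0,0,-0.28,0,0.02],[0,0,-0.28,0,0.02]]]'; python3 -m jog '[[[-0.03,0.44,0,0,0.02],[-0.03,0.44,0,0,0.02],[-0.03,0.44,0,0,0.02],[-0.03,0.44,0,0,0.02],[-0.03,0.44,0,0,0.02]]]'; python3 -m jog '[[[0,0.06,0,0,0.02],[0,0.082,0,0,0.02],[0,0.082,0.06,0,0.02],[0,0.082,0.12,0,0.02],[0,0.082,0.18,0,0.02]]]'; python3 -m jog '[[[0,0,0,0,0.02],[0,0,0,0,0.02],[0,0,0,0,0.02]]]'; python3 -c "
from h import *
toolmove([.626,.0515,.011])"
```

```text
time: 21.4
tool_pos: [0.4433, 0.2384, 0.1521]
ee_rot: [0.001, 0.914, 0.406, 0.005]
ft_force: [0.2, -0.7, -2.9]
grip_width: 0.0342
grasp_force: 60.6
time: 21.9
tool_pos: [0.5967, 0.0757, 0.1457]
ee_rot: [0.0, 0.914, 0.405, -0.001]
ft_force: [0.1, 1.0, -2.7]
grip_width: 0.034
grasp_force: 60.7
time: 22.4
tool_pos: [0.6242, 0.0523, 0.0555]
ee_rot: [-0.0, 0.914, 0.406, -0.001]
ft_force: [0.4, -1.1, -2.6]
grip_width: 0.0339
grasp_force: 60.8
time: 22.7
tool_pos: [0.6259, 0.052, 0.059]
ee_rot: [0.001, 0.914, 0.406, 0.001]
ft_force: [-0.5, -0.6, -2.5]
grip_width: 0.0344
grasp_force: 60.7
tool shift [-0.0003  0.0003  0.048 ]
```

Scaled: 0.047 m / 0.5 = 0.094, 0.043 m / 0.5 = 0.086.

```bash
python3 -m jog '[[[0,0,0.04,0,0.02],[0,0,0.07,0,0.02],[0,0,0.086,0,0.02],[0,0,0.094,0,0.02],[0,0,0.094,0,0.02]]]'; python3 -m jog '[[[0,0,0.002,0,0.02],[0,0,0.002,0,0.02]]]'
```

```text
time: 23.2
tool_pos: [0.6258, 0.0518, 0.0116]
ee_rot: [0.001, 0.914, 0.406, 0.001]
ft_force: [0.3, 0.9, -1.5]
grip_width: 0.0341
grasp_force: 60.9
time: 23.4
tool_pos: [0.6259, 0.0518, 0.0113]
ee_rot: [0.001, 0.914, 0.406, 0.001]
ft_force: [-2.3, -0.2, 6.7]
grip_width: 0.0341
grasp_force: 61.8
```

The rows are not in the units I measure in: shifts go in shares of 0.5 m and turns go in shares of pi rad. I convert before sending: -0.2 m / 0.5 = -0.4, -0.16 m / 0.5 = -0.32, 0.52 rad / 3.1416 = 0.1655.

```bash
python3 -m jog '[[[0,0,0,0,0.085],[0,0,0,0,0.085],[0,0,0,0,0.085],[0,0,0,0,0.085],[0,0,0,0,0.085]]]'; python3 -m jog '[[[0,0,-0.04,0,0.085],[0,0,-0.12,0,0.085],[0,0,-0.22,0,0.085],[0,0,-0.32,0,0.085],[0,0,-0.4,0,0.085]]]'; python3 -m jog '[[[-0.236,-0.288,0,0.1273,0.085],[-0.236,-0.288,0,0.1273,0.085],[-0.236,-0.288,0,0.1273,0.085],[-0.236,-0.288,0,0.1273,0.085],[-0.236,-0.288,0,0.1273,0.085]]]'; python3 -m jog '[[[0,0,0,0.1655,0.085],[0,0,0,0.1655,0.085],[0,0,0,0.1655,0.085],[0,0,0,0.1655,0.085],[0,0,0,0.1655,0.085]]]'
python3 - <<'E'
from h import *
f=env.grab_frame("scene"); 
for t,a,z in(("steel_weight",[.626,.052],.003),("readout",[.44,.062],0),("brass_weight",[.63,.165],.035)):
    for r in measure(f,t,a,z,.05): print(t,*r)
toolmove([.440,.061,.012],85)
E
```

```text
time: 23.9
tool_pos: [0.6252, 0.0517, 0.0093]
ee_rot: [0.0, 0.914, 0.406, -0.0]
ft_force: [0.1, 0.9, -0.2]
grip_width: 0.085
grasp_force: 0.0
time: 24.4
tool_pos: [0.6252, 0.0518, 0.2125]
ee_rot: [0.001, 0.914, 0.406, 0.001]
ft_force: [-0.0, 0.4, 0.8]
grip_width: 0.0848
grasp_force: 0.0
time: 24.9
tool_pos: [0.4353, 0.0613, 0.2097]
ee_rot: [-0.0, 0.976, 0.217, -0.001]
ft_force: [0.6, -0.2, 0.8]
grip_width: 0.0852
grasp_force: 0.0
time: 25.4
tool_pos: [0.4398, 0.0605, 0.2093]
ee_rot: [0.0, 0.999, -0.042, 0.0]
ft_force: [0.4, 0.3, 0.2]
grip_width: 0.0845
grasp_force: 0.0
steel_weight 0.84 [0.6296 0.0534 0.63   0.0531 0.0122] 44
readout 0.59 [4.43000e-01 6.23000e-02 4.42700e-01 6.17000e-02 1.75036e+02 1.09300e-01
 6.01000e-02] 516
brass_weight 0.88 [0.6345 0.1641 0.6337 0.1641 0.0154] 86
tool shift [ 0.0006 -0.0005  0.1973] turn 0.006 (closing line at -94.7) q6 1.52
```

Scaled: 0.16 m / 0.5 = 0.32, 0.13 m / 0.5 = 0.26.

```bash
python3 -m jog '[[[0,0,0.1,0,0.085],[0,0,0.18,0,0.085],[0,0,0.26,0,0.085],[0,0,0.32,0,0.085],[0,0,0.32,0,0.085]]]'; python3 -m jog '[[[0,0,0,0,0.085],[0,0,0,0,0.085]]]'; python3 -c "
from h import *
toolmove([.440,.061,.006],85)"
```

```text
time: 26.1
tool_pos: [0.4375, 0.0608, 0.0467]
ee_rot: [-0.0, 0.999, -0.041, -0.003]
ft_force: [0.2, -0.6, 0.8]
grip_width: 0.0849
grasp_force: 0.0
time: 26.3
tool_pos: [0.4402, 0.0605, 0.0508]
ee_rot: [0.0, 0.999, -0.041, 0.001]
ft_force: [-0.1, 0.8, -0.2]
grip_width: 0.0851
grasp_force: 0.0
tool shift [-0.0004 -0.0005  0.0448] turn 0.004 (closing line at -94.7) q6 1.52
```

Scaled: 0.043 m / 0.5 = 0.086, 0.035 m / 0.5 = 0.07.

```bash
python3 -m jog '[[[0,0,0.04,0,0.085],[0,0,0.07,0,0.085],[0,0,0.086,0,0.085],[0,0,0.086,0,0.085],[0,0,0.086,0,0.04]]]'; python3 -m jog '[[[0,0,0,0,0.04],[0,0,0,0,0.04],[0,0,0,0,0.04],[0,0,0,0,0.04],[0,0,0,0,0.04]]]'; python3 -m jog '[[[0,0,-0.04,0,0.04],[0,0,-0.1,0,0.04],[0,0,-0.18,0,0.04],[0,0,-0.24,0,0.04],[0,0,-0.24,0,0.04]]]'; python3 -m jog '[[[0,0,0,0,0.04],[0,0,0,0,0.04]]]'; python3 - <<'E'
from h import *
toolmove([.619,-.063,.12],86.5)
f=env.grab_frame("scene"); save(f,"s10.png",(250,80,450,280),3); P=cloud(f)
for d in env.silhouettes(f,"readout"): print(d["conf"],np.median(P[d["pixels"]],0),np.percentile(P[d["pixels"]][:,2],[3,97]))
E
```

```text
time: 26.8
tool_pos: [0.4397, 0.0606, 0.0072]
ee_rot: [0.0, 0.999, -0.042, 0.001]
ft_force: [0.0, -0.4, 0.0]
grip_width: 0.0731
grasp_force: 0.0
time: 27.3
tool_pos: [0.4398, 0.0605, 0.0075]
ee_rot: [0.0, 0.999, -0.041, 0.001]
ft_force: [-1.1, -0.6, 7.7]
grip_width: 0.0569
grasp_force: 64.1
time: 27.8
tool_pos: [0.4408, 0.0605, 0.1298]
ee_rot: [0.0, 0.999, -0.041, 0.004]
ft_force: [0.1, -0.1, -4.2]
grip_width: 0.0569
grasp_force: 66.6
time: 28.0
tool_pos: [0.4383, 0.0607, 0.1251]
ee_rot: [-0.0, 0.999, -0.042, -0.001]
ft_force: [-0.4, 0.3, -3.9]
grip_width: 0.0566
grasp_force: 66.5
tool shift [0.1904 0.1082 0.0045] turn -0.022 (closing line at -94.8) q6 1.52
0.71 [0.47133376 0.06413389 0.14713654] [0.12108267 0.15220723]
```

View pics/s10.png

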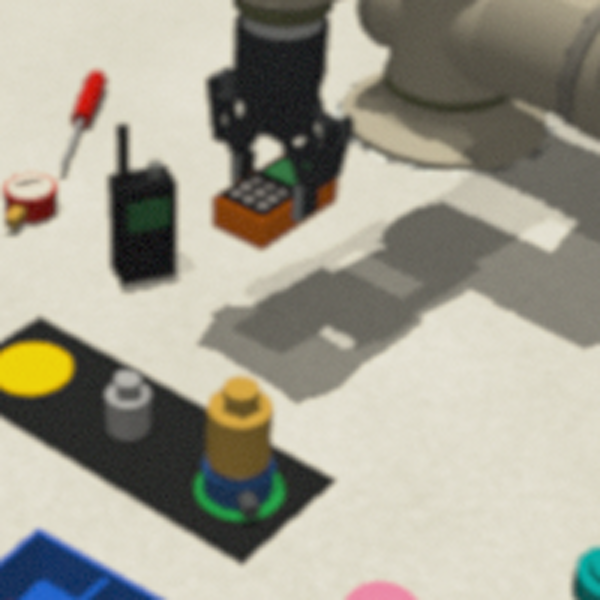

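Readout held level; steel and tower stand well, and the radio (crop 145,220) is untouched. Carrying it forward first, then sideways, clear of the radio.

Scaled: 0.19 m / 0.5 = 0.38, -0.02 m / 0.5 = -0.04.

```bash
python3 -m jog '[[[0.38,-0.02,-0.04,0,0.04],[0.38,-0.02,-0.04,0,0.04],[0.38,-0.02,-0.04,0,0.04],[0.38,-0.02,-0.04,0,0.04],[0.38,-0.02,-0.04,0,0.04]]]'; python3 -m jog '[[[0,0.236,0,-0.007,0.04],[0,0.236,0,-0.007,0.04],[0,0.236,0,-0.007,0.04],[0,0.236,0.04,-0.007,0.04],[0,0.236,0.1,-0.007,0.04]]]'; python3 -m jog '[[[0,0,0,0,0.04],[0,0,0.06,0,0.04],[0,0,0.06,0,0.04],[0,0,0.06,0,0.04]]]'; python3 -c "
from h import *
toolmove([.619,-.063,.0125],86.5)"
```

```text
time: 28.6
tool_pos: [0.6332, 0.0541, 0.1444]
ee_rot: [0.0, 0.999, -0.042, 0.0]
ft_force: [-0.0, -0.2, -4.0]
grip_width: 0.0568
grasp_force: 66.4
time: 29.1
tool_pos: [0.6198, -0.0636, 0.0962]
ee_rot: [0.0, 1.0, -0.031, 0.001]
ft_force: [0.1, -0.1, -3.5]
grip_width: 0.0563
grasp_force: 66.5
time: 29.5
tool_pos: [0.6197, -0.0625, 0.0671]
ee_rot: [-0.0, 1.0, -0.03, -0.0]
ft_force: [0.2, -0.8, -2.4]
grip_width: 0.0568
grasp_force: 66.2
tool shift [-0.0006  0.0005  0.0546] turn 0.000 (closing line at -93.5) q6 1.34
```

Scaled: 0.053 m / 0.5 = 0.106, 0.052 m / 0.5 = 0.104.

```bash
python3 -m jog '[[[-0.001,0.001,0.04,0,0.04],[-0.001,0.001,0.074,0,0.04],[-0.001,0.001,0.092,0,0.04],[-0.001,0.001,0.104,0,0.04],[-0.001,0.001,0.106,0,0.04]]]'; python3 -m jog '[[[0,0,0.002,0,0.04],[0,0,0.002,0,0.04]]]'
```

```text
time: 30.0
tool_pos: [0.6193, -0.0633, 0.0137]
ee_rot: [0.0, 1.0, -0.031, 0.0]
ft_force: [-0.2, 0.3, -3.5]
grip_width: 0.0569
grasp_force: 66.4
time: 30.2
tool_pos: [0.6194, -0.0634, 0.013]
ee_rot: [0.0, 1.0, -0.031, 0.001]
ft_force: [0.1, -0.8, -3.2]
grip_width: 0.0568
grasp_force: 66.4
```

Scaled: 0.0015 m / 0.5 = 0.003, 0.001 m / 0.5 = 0.002.

```bash
python3 -m jog '[[[0,0,0.002,0,0.04],[0,0,0.003,0,0.04],[0,0,0.003,0,0.04]]]'; python3 -m jog '[[[0,0,0,0,0.085],[0,0,0,0,0.085],[0,0,0,0,0.085],[0,0,0,0,0.085],[0,0,0,0,0.085]]]'; python3 -m jog '[[[0,0,-0.04,0,0.085],[0,0,-0.12,0,0.085],[0,0,-0.22,0,0.085],[0,0,-0.32,0,0.085],[0,0,-0.4,0,0.085]]]';  python3 -m jog '[[[0,0.3,0,0,0.085],[0,0.3,0,0,0.085],[0,0.3,0,0,0.085],[0,0.4,0,0,0.085],[0,0.4,0,0,0.085]]]'; python3 - <<'E'
from h import *
for n in("top","scene"):
    f=env.grab_frame(n)
    for t,z in(("steel_weight",.003),("readout",.005),("brass_weight",.035),("green_spot",0),("mat",0),("radio",0),("gauge",0)):
        for r in measure(f,t,None,z): print(n,t,*r)
save(f,"s11.png")
E
```

```text
time: 30.5
tool_pos: [0.6194, -0.0634, 0.0125]
ee_rot: [0.0, 1.0, -0.031, 0.001]
ft_force: [-3.7, 0.1, 7.7]
grip_width: 0.0572
grasp_force: 67.8
time: 31.0
tool_pos: [0.619, -0.0633, 0.0107]
ee_rot: [-0.0, 1.0, -0.031, -0.0]
ft_force: [-0.2, -0.2, -0.1]
grip_width: 0.0851
grasp_force: 0.0
time: 31.5
tool_pos: [0.6191, -0.0632, 0.214]
ee_rot: [0.0, 1.0, -0.031, 0.001]
ft_force: [-0.1, 0.5, -0.0]
grip_width: 0.0854
grasp_force: 0.0
time: 32.0
tool_pos: [0.6055, -0.2689, 0.2098]
ee_rot: [0.0, 0.999, -0.034, -0.0]
ft_force: [-0.2, 0.3, -0.8]
grip_width: 0.0848
grasp_force: 0.0
top steel_weight 0.58 [0.6255 0.0492 0.6257 0.0499 0.0114] 82
top readout 0.6 [ 6.164000e-01 -6.320000e-02  6.160000e-01 -6.270000e-02  1.778582e+02
  1.041000e-01  5.740000e-02] 1091
top brass_weight 0.63 [0.6304 0.1625 0.6303 0.1628 0.0142] 140
top green_spot 0.45 [0.6314 0.1655 0.6185 0.1643 0.0355] 170
top mat 0.74 [6.25300e-01 5.15000e-02 6.23400e-01 6.37000e-02 8.64289e+01 1.20600e-01
 3.30900e-01] 4776
scene steel_weight 0.86 [0.6302 0.0533 0.6301 0.0532 0.0111] 39
scene readout 0.69 [ 6.213000e-01 -6.030000e-02  6.228000e-01 -6.020000e-02  1.761875e+02
  1.049000e-01  6.040000e-02] 574
scene brass_weight 0.9 [0.6349 0.1635 0.6341 0.1645 0.0157] 87
scene mat 0.65 [6.25500e-01 5.17000e-02 6.39400e-01 7.98000e-02 8.67916e+01 1.25000e-01
 3.34500e-01] 2595
scene radio 0.64 [ 0.4465 -0.0754  0.4476 -0.0763  0.0303] 137
scene gauge 0.61 [ 0.4325 -0.2297  0.4271 -0.2318  0.0358] 150
```

View pics/s11.png

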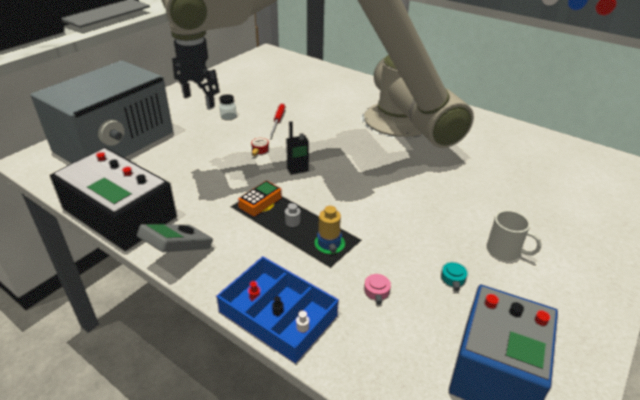

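The picture shows the readout on the yellow spot at (260,197), the steel weight at (292,215) and the brass on the cell at (330,232). The radio and gauge have not moved, the arm is clear, and everything is within about 4 mm, so I'm handing in.

```bash
python3 -m jog '[[[0,0,0,0,0.085],[0,0,0,0,0.085],[0,0,0,0,0.085]]]' >/dev/null; python3 -c "
from plant import env
print(env.hand_in())"
```

```text
the job is handed in; nothing more can be done
None
```

I placed everything and handed the job in after about 32 s of robot time; no verdict came back. By the cameras, the cell and brass, the steel weight and the readout are each within about 4 mm of their marks, the readout is about 1.5° off straight across, and the radio and gauge have not moved.

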